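# Present the code plate for the rolls to the counter scanner

## Task

Ring up the loose rolls: first turn the scanner's head on its stand so that it looks straight out over the front of its foot. Then draw the orange-striped code plate up out of its block by the clear end, and hold its frosted end (the end with the small corner notch) in the middle of the scanner's view, about 9 cm from the window, label side up and squarely facing the window. Finish while holding it there, steady and clear of block and scanner; leave the other plates in the block and do not disturb the things around.

Things in the scene. Friction and masses are not known exactly. Their poses are not given: they have to be found in the camera images.
- roll_plate: clear acrylic plate 110x60x5 mm, 42 g, orange stripe round its middle, origin at its centre. +x: along the length to the white frosted end (x +15 to +55 mm). +y: to the notched edge (12x12 mm corner cut out at +x, +y). +z: the label face. Starts on its long edge in a slot, +y up, facing any way; seen from the label side the notch is top right, from the back top left
- roll_label (a point): centre of the orange-striped plate's printed label, 24 x 36 mm with black bars, on the plate's +z face at x = +29, y = +7 mm from the plate's centre; axes as the plate's
- roll_grip (a point): middle of the clear end, a good place to pinch the plate across its 5 mm thickness, at x = -30, y = +14 mm from the plate's centre; about 50 mm above the counter at the start; axes as the plate's
- plate_block: beech block 104x140x22 mm fixed on the counter at any turn, origin at the centre of its underside; slots along its x at y = -48, 0, +48 mm, 6.6 mm wide, 16 mm deep, one plate in each, reaching 66 mm above the counter. The orange-striped plate is in any of them, frosted end to the block's +x
- bread_plate: the same kind of plate with a green stripe, in another slot, turned half round (frosted end to the block's -x); must stay there. Origin at its centre, axes as the orange one's
- cake_plate: the same kind of plate with a blue stripe, in another slot, frosted end to the block's +x; must stay there. Origin at its centre, axes as the orange one's
- scanner: scanner stand fixed on the counter: round black foot 112 mm across, column 23 mm thick (the upright swivel axis), swivel 215 mm up. Origin at the centre of the foot's underside; its front is -x (white mark on the foot), roughly towards the robot; the cable leaves at the back
- scan_head (a joint): swivel of the scanner head about the column, rad, counter-clockwise from above; 0 = looking straight over the front (-x) of the foot; range -1.45 to 0.6; starts turned away, negative. Friction about 0.08 N m; it stays where it is left
- scan_grip (a point): point on the swivel axis in the head, 273 mm above the counter, where the head can be pinched from above across its flat upright sides, 50 mm apart. x axis to the head's rear, y across the sides. The head is a dark box 84 mm long, 50 wide, 56 high, tilted 45 degrees nose down, its top 309 mm above the counter
- scan_window (a point): centre of the scanner's window, about 230 mm above the counter, 40 mm in front of the swivel axis. Its z axis is the line of sight, out of the window, 45 degrees downwards to the front; its y axis is level. Best reading distance 90 mm along z
- stapler: red stapler 34x128x42 mm lying near the front edge left of the block, origin at the centre of its underside; leave it
- order_pad: ring-bound order pad 148x109x13 mm lying in front of the till drawer, origin at the centre of its underside; leave it
- card_terminal: black card terminal 170x79x43 mm lying on the glass mat right of the scanner, origin at the centre of its underside; leave it
- counter_bell: service bell, chrome dome on a black ring, 93 mm across, 68 mm high, on the glass mat right of the card terminal, origin at the centre of its underside; leave it
Mind the look-alikes: they are no part of the job. What is shaped like the roll_plate but turquoise is not meant.

How it is judged:
By the outcome, as a careful person would: the job done as asked, in the order asked, and still so for the second after the job is handed in, while the arm keeps its last pose, push and grip.
It also fails if it takes over 48 s, if anything falls off the work surface, if the arm or the gripper's body presses on something with over 40 N, if the wrist force passes 120 N, or if a joint passes its speed limit or range.

## Robot

A 6-joint arm with a two-finger parallel gripper is mounted at the origin on a cart in front of the work surface, level with it; the furniture and walls round the work are solid. World frame = base frame: x ahead of the robot, y to its left, z up, the work surface at z = 0. Lengths are in mm, angles in degrees, forces in N, time in s.
With the tool pointing down it reaches from about 300 to 850 mm from the base axis. Payload 4.2 kg.
Tool frame: the origin (TCP) lies midway between the tips of the shut fingers; the grasp point (between the pads) lies pinch_z behind it (pinch_z is the distance from the TCP to the grasp point, in mm); z points along the fingers, y is the line along which they close (so a half turn about z gives the same grasp; the last joint's range is limited). The gripper opens to 91 mm and grips with 3 to 60 N. Pads are 32 mm wide; open, the fingers measure 118 mm over their backs; the gripper's body (76 mm by 178 mm) begins 60 mm behind the grasp point.
Start: joints at [-74.141, 18.312, 89.639, -0, 72.044, -1.146], TCP at [168.168, -549.875, 213.976] pointing down, gripper open.
Joint ranges: [-177.97, 177.97], [-48.28, 115.42], [12.27, 149.76], [-77.06, 257.06], [2.81, 150.46], [-146.56, 146.56]. Speed limits (degrees/s): [147.25, 147.25, 180, 180, 180, 180].

## Interface

Orientations are given as [roll, pitch, yaw] about the fixed x, y, z axes, in that order (R = Rz(yaw) Ry(pitch) Rx(roll)).
In Python, from workcell import state, grab_frame, job_done, masks_of, landmark_of, pinch_z gives the robot as it stands. The module is installed in compiled form; this text tells all that it offers.
- The arm moves only by the tool move_arm, never from a script. Its argument "plan" is a list of rows, each an object of numbers: "x", "y", "z": the shift along the tool's x, y, z in mm; "rx", "ry", "rz": the turn, a rotation vector about the tool's x, y, z in rad. A call has 1 to 10 rows; each row shifts and turns the commanded pose from where the row before left it, along the tool's axes as they then stand; what a row does not reach is not made up. A row lasts 1/10 s, in which the tool goes at most 50 mm and 8.59 degrees, less where a joint would pass 70% of its speed; a pose out of reach is approached as far as the arm can. A call is refused whole if a number of a shift passes 50 or a number of a turn 0.15, either way. A call with a gripper value outside its range is refused whole. "grip" is the opening, from 0 (shut) to 1 (fully open), set as the call begins (left out, the last holds). The fingers move at their own pace and stop on an object; "squeeze" is the grip in N (left out, the last holds). Time passes only in rows, so rows that do not move let the fingers close. It gives the time, the measured TCP pose, the force, the opening and the grip force at its end, in the units of the state.
- state(): the state, without advancing time (a new reading comes with each control period).
- grab_frame(name): name is "scene" or "top"; returns a dict with "img" (384x512x3 uint8, red, green, blue), "z_map" (384x512 float32, mm along the optical axis (not along the pixel's ray), 0 where there is no reading), "fx", "fy", "cx", "cy" (pixels), "rvec" (rotation vector, rad) and "tvec" (3), from world to camera coordinates, as OpenCV has them. Camera axes: x right, y down, z forward; pixel columns grow to the right and rows downward; lengths in mm; the calibration is good to about 2 mm. A picture is of the moment at which its call begins.
- job_done(): hands the job in; it is judged then, once.
Trained networks look in the newest picture that a camera, given by its name, has taken for a name from the list of things; names that differ only in an ending like _2 or _b are one class to them, and where a whole thing is asked for, a point or a joint stands for the part that bears it (a point fixed in the world has none). Each returns a list of dicts, best first, with "p" (0 to 1); they miss things now and then, are a little off and sometimes report something else, mostly with a low value. They report only what shows in the picture. A call takes as long as a camera call. They do not tell look-alikes from the thing itself.
- masks_of(camera, label): "pixels" (384x512 bool, what is visible of it) and "box" ([centre column, centre row, width, height] in pixels, round what is visible of it).
- landmark_of(camera, label): "point" ([column, row] in pixels: a listed point, or the origin of a listed thing).
The state is a dict: "time_s": time; "qpos": joint angles; "qvel": joint speeds; "effort": joint torques, N m; "ee_pos": TCP position; "ee_rot": TCP orientation; "force": force on the tool from outside, world axes, zero at the start; "torque": the same for the moment, N m; "gripper_width": finger opening in mm; "gripper_force": force on a finger pad.
Only numpy, scipy, OpenCV 4.12 (cv2) and the standard library are available. Lean on these libraries where they do the work, as an engineer would, in place of code of your own. Each camera call takes 0.05 s, during which the arm holds its last target. There are 200 camera calls.

## Working session

There is one attempt and no reset: what is moved stays moved. The work goes in short steps, Python scripts to look and compute and a tool call to move; the robot and the scene stay as the last step left them, time stands still between calls to the robot, and variables do not carry over. Pictures are saved under pics/ and viewed, at most 10 in all, crops included, and the job is handed in when it is done.

Besides the shell and the picture viewer there is one more tool, called after "Request:" as name(argument=value, ...), one argument or row to a line, values as JSON. move_arm: Moves the arm, as the interface text tells. Its arguments: {"type":"object","properties":{"plan":{"type":"array","items":{"type":"object","properties":{"x":{"type":"number"},"y":{"type":"number"},"z":{"type":"number"},"rx":{"type":"number"},"ry":{"type":"number"},"rz":{"type":"number"}}}},"grip":{"type":"number"},"squeeze":{"type":"number"}},"required":["plan"]}

```bash
mkdir -p pics
cat > h.py <<'E'
import numpy as np, cv2
from scipy.spatial.transform import Rotation as R
from workcell import *
def cam(n):
    f=grab_frame(n); f['R']=cv2.Rodrigues(np.array(f['rvec'],float))[0]; f['t']=np.array(f['tvec'],float).ravel(); return f
def unproj(f,u,v,d):
    u,v,d=map(np.asarray,(u,v,d))
    c=np.stack([(u-f['cx'])/f['fx']*d,(v-f['cy'])/f['fy']*d,d],-1)
    return (c-f['t'])@f['R']
def atz(f,u,v,z):
    o=-f['R'].T@f['t']; r=f['R'].T@np.array([(u-f['cx'])/f['fx'],(v-f['cy'])/f['fy'],1]); return o+r*(z-o[2])/r[2]
def proj(f,P):
    c=np.atleast_2d(P)@f['R'].T+f['t']; return np.stack([c[:,0]/c[:,2]*f['fx']+f['cx'],c[:,1]/c[:,2]*f['fy']+f['cy']],-1)
def save(n,img,s=1):
    cv2.imwrite('pics/'+n,cv2.resize(img[:,:,::-1],None,fx=s,fy=s,interpolation=cv2.INTER_CUBIC))
E
python3 - <<'E'
from h import *
print(pinch_z if not callable(pinch_z) else pinch_z()); print(state())
np.set_printoptions(precision=1,suppress=True)
for n in ('top','scene'):
    f=cam(n); save(n+'0.png',f['img'],1.5); print(n,f['fx'],f['cx'],f['cy'],-f['R'].T@f['t'],f['R'])
    for l in ('roll_plate','bread_plate','cake_plate','plate_block','scanner','roll_grip','roll_label','scan_grip','scan_window'):
        for d in landmark_of(n,l)[:3]: print(n,l,np.round(d['point'],1),round(d['p'],2))
E
```

```text
18.8
{'time_s': 0.0, 'qpos': array([-7.41400134e+01,  1.83532580e+01,  8.97067878e+01,  2.44447515e-03,
        7.20426674e+01, -1.14618645e+00]), 'qvel': array([ 0.06101075,  0.04714351, -0.09792988, -0.03024408, -0.03823794,
       -0.08375754]), 'effort': array([ 1.43319270e-03, -4.12457013e+01, -2.31971669e+01,  7.28668389e-02,
        4.55861783e-02, -1.53628116e-04]), 'ee_pos': array([ 168.04734023, -549.37220008,  213.10147731]), 'ee_rot': array([-1.79897354e+02, -4.37818874e-03,  1.70054134e+01]), 'force': array([ 0.05880956, -0.63705879,  0.8834977 ]), 'torque': array([0.00474941, 0.00395583, 0.08283083]), 'gripper_force': 0.0, 'gripper_width': 91.06987640208776}
top 469.2738589859658 248.5501069891867 191.7442073824123 [ 344.2 -308.4 1458.3] [[-0.  -1.   0. ]
 [-1.   0.  -0.1]
 [ 0.1 -0.  -1. ]]
top roll_plate [335.5 210.8] 0.64
top roll_plate [264.5 230.2] 0.4
top bread_plate [271.5 237.5] 0.54
top cake_plate [215.4 146.1] 0.69
top cake_plate [256.  211.2] 0.58
top plate_block [265.4 227.8] 0.9
top scanner [217.5 146.4] 0.66
top roll_grip [342.9 202.4] 0.57
top roll_grip [256.6 228.2] 0.37
top roll_label [273.6 223.9] 0.62
top roll_label [328.5 216.4] 0.57
top scan_grip [206.6 124.3] 0.57
top scan_window [193.7 128. ] 0.9
scene 454.10412495253934 252.73884902682232 190.1979027634934 [   46.8 -1177.2   887.4] [[ 0.9 -0.5 -0. ]
 [-0.3 -0.5 -0.8]
 [ 0.4  0.7 -0.6]]
scene roll_plate [220.9 259.2] 0.72
scene bread_plate [205.4 266.1] 0.79
scene cake_plate [229.4 247.2] 0.69
scene plate_block [221.5 265.7] 0.92
scene scanner [273.3 209.6] 0.69
scene roll_grip [290.5 305.5] 0.96
scene roll_grip [215. 246.] 0.87
scene roll_label [227.7 257.4] 0.9
scene roll_label [265.9 302. ] 0.66
scene roll_label [203.  191.3] 0.5
scene scan_grip [278.4 132.5] 0.66
scene scan_grip [270.5 135.3] 0.53
scene scan_window [270.3 135.7] 0.76
```

View pics/top0.png

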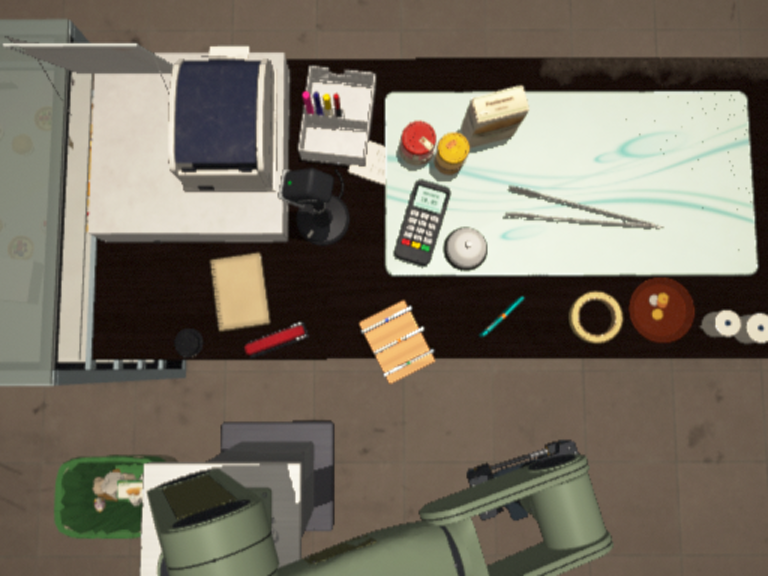

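View pics/scene0.png

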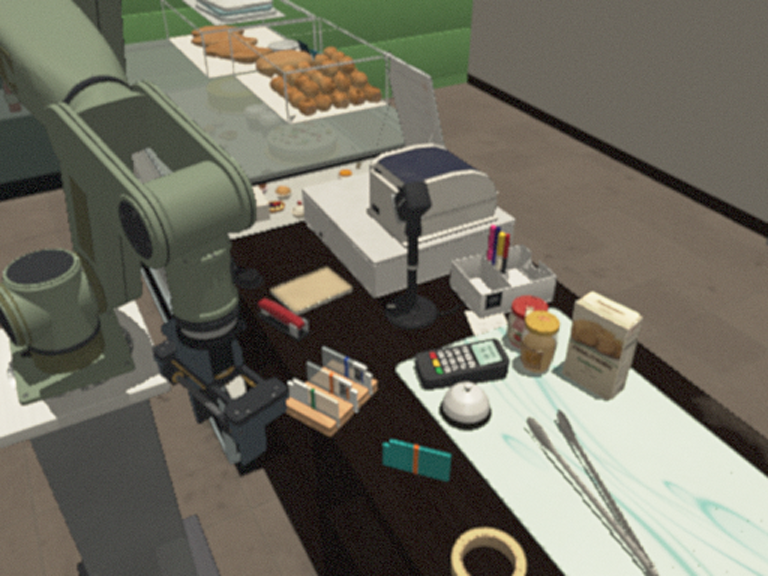

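The top picture shows the block at about (265,227) with three plates, the scanner foot at about (215,146) with its head at about (205,124), and a turquoise look-alike at (335,210). In the scene picture the look-alike is at (278,305), and the block plates are at about (207,264), (221,257) and (232,245).

Next I'll take close crops to choose by stripe colour.

Run:
```python
from h import *
np.set_printoptions(precision=1,suppress=True)
s=cam('scene'); t=cam('top')
def crop(f,u,v,w,h,W,H): return cv2.resize(f['img'][v:v+h,u:u+w],(W,H),interpolation=cv2.INTER_CUBIC)
A=crop(s,185,225,75,66,400,352); B=crop(t,235,195,60,64,400,427-75)
C=crop(t,180,105,60,60,400,248); D=crop(s,255,110,50,110,400,248)
img=np.vstack([np.hstack([A,B]),np.hstack([crop(t,180,108,60,37+18,400,248),crop(s,245,115,60,37,400,248)])])
save('crops.png',img)
# block mask geometry from top
m=masks_of('top','plate_block')[0]; px=m['pixels']; print(m['p'],m['box'])
v,u=np.nonzero(px); P=unproj(t,u,v,t['z_map'][v,u]); print('z pct',np.percentile(P[:,2],[5,25,50,75,95]))
k=(abs(P[:,2]-22)<6); r=cv2.minAreaRect(P[k,:2].astype(np.float32)); print(r,cv2.boxPoints(r))
# high points near block
vv,uu=np.mgrid[190:270,230:300]; Q=unproj(t,uu.ravel(),vv.ravel(),t['z_map'][vv,uu].ravel()); h=Q[(Q[:,2]>40)&(Q[:,2]<80)]; print(len(h)); 
np.save('h.npy',h)
# scanner
vv,uu=np.mgrid[100:175,180:240]; Q=unproj(t,uu.ravel(),vv.ravel(),t['z_map'][vv,uu].ravel()); hd=Q[(Q[:,2]>225)&(Q[:,2]<330)]; print('head',len(hd),hd.min(0),hd.max(0),cv2.minAreaRect(hd[:,:2].astype(np.float32)))
hi=hd[hd[:,2]>298]; print(hi.mean(0),cv2.minAreaRect(hi[:,:2].astype(np.float32)))
for n,l in (('top','scanner'),('top','scan_grip')):
    for d in masks_of(n,l)[:2]: print(l,d['p'],d['box'])
# foot pixels: low z disc
f0=Q[(Q[:,2]>5)&(Q[:,2]<30)]; print('foot',f0.mean(0),f0.min(0),f0.max(0))
for z,uv in ((0,(217.5,146.4)),(273,(206.6,124.3)),(230,(193.7,128))): print(atz(t,*uv,z))
```

```text
0.55 [265.5, 227.9, 53.7, 53.9]
z pct [15.  19.3 21.6 24.5 65.6]
((395.9837951660156, -357.5180969238281), (139.3760223388672, 104.27959442138672), 26.459224700927734) [[ 310.4 -341.9]
 [ 356.8 -435.2]
 [ 481.6 -373.1]
 [ 435.1 -279.8]]
209
head 763 [ 625.4 -241.3  226.1] [ 690.2 -143.1  313.4] ((655.2888793945312, -192.05221557617188), (95.11933898925781, 55.36545944213867), 79.3392562866211)
[ 653.7 -204.2  303.3] ((653.5408325195312, -204.43002319335938), (31.4119930267334, 47.17572021484375), 79.6654052734375)
scanner 0.9 [209.4, 136.9, 45.9, 48.7]
scan_grip 0.66 [204.8, 124.1, 41.9, 25.1]
foot [ 659.7 -204.8   13.1] [ 563.  -280.4    5. ] [801.1 -95.4  30. ]
[ 652.1 -212.     0. ]
[ 652.6 -201.6  273. ]
[ 653.7 -163.3  230. ]
```

View pics/crops.png

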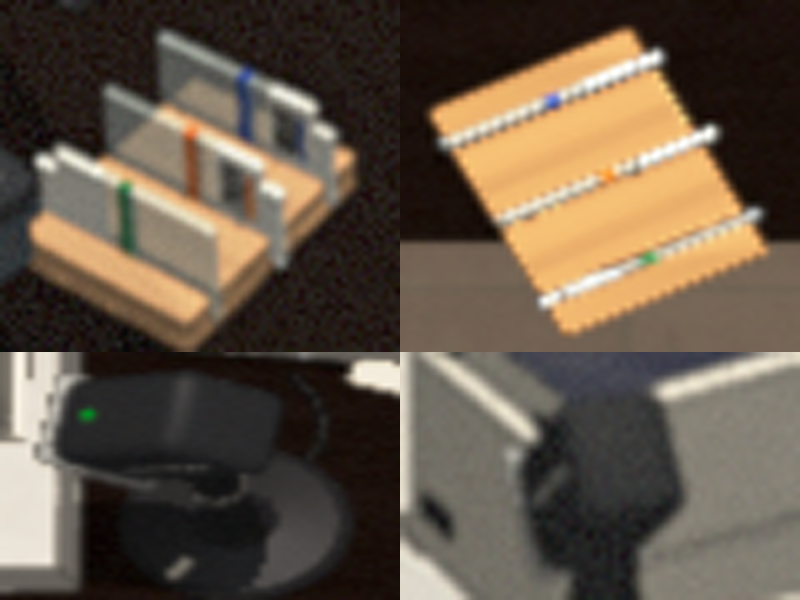

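The three plates in the block by stripe are green at (207,264), orange at (221,257) and blue at (232,245) in the scene picture. The free turquoise plate at (278,305) is the decoy. The crop confirms the orange plate is in the middle slot with its notch top right, so its label side faces the scene camera. The white mark on the scanner foot is at about top (207,156).

Now I'll measure the plate and the scanner front precisely.

Run:
```python
from h import *
np.set_printoptions(precision=1,suppress=True)
h=np.load('h.npy')
u=np.array([.445,-.895]); n=np.array([.895,.445]); c=np.array([396,-357.5])
a=(h[:,:2]-c)@u; b=(h[:,:2]-c)@n
for k in (-48,0,48):
    s=abs(b-k)<15; p=np.polyfit(a[s],b[s],1); print(k,s.sum(),b[s].mean(),'slope deg',np.degrees(np.arctan(p[0])),'a',a[s].min(),a[s].max(),'z',np.median(h[s,2]))
I=[];F=[]
for i in range(6): t=cam('top'); I.append(t['img'].astype(float)); F.append(t['z_map'])
I=np.mean(I,0); g=I.mean(2); S=[cam('scene') for i in range(4)]; s=S[0]; gs=np.mean([x['img'] for x in S],0).mean(2)
print(np.round(g[150:162,200:214]).astype(int))
def cen(g,x0,x1,y0,y1,q):
    w=g[y0:y1,x0:x1]; w=np.clip(w-np.percentile(w,q),0,None); yy,xx=np.mgrid[y0:y1,x0:x1]; return (w*xx).sum()/w.sum(),(w*yy).sum()/w.sum()
uv=cen(g,202,211,152,160,75); print('mark',uv,atz(t,*uv,14),atz(t,*uv,10))
# foot outline from z
zm=np.median(F,0); vv,uu=np.mgrid[125:170,190:245]; Q=unproj(t,uu.ravel(),vv.ravel(),zm[vv,uu].ravel()); k=(Q[:,2]>4)&(Q[:,2]<30)&(np.hypot(Q[:,0]-650,Q[:,1]+207)<65); print(k.sum(),np.percentile(Q[k,2],[10,50,90])); 
print(cv2.minEnclosingCircle(Q[k,:2].astype(np.float32)))
# heights near scanner
vv,uu=np.mgrid[60:190,140:280]; Q=unproj(t,uu.ravel(),vv.ravel(),zm[vv,uu].ravel()); 
for z in (120,180,240,290): 
    k=(Q[:,2]>z)&(Q[:,2]<500)&(np.hypot(Q[:,0]-652,Q[:,1]+203)>70); k&=np.hypot(Q[:,0]-652,Q[:,1]+203)<190; print(z,k.sum(), Q[k].min(0) if k.any() else '', Q[k].max(0) if k.any() else '', np.hypot(Q[k,0]-652,Q[k,1]+203).min() if k.any() else '')
save('zoom2.png',np.hstack([cv2.resize(I[130:170,190:240],(400,320),interpolation=cv2.INTER_CUBIC),cv2.resize(np.mean([x['img'] for x in S],0)[180:225,245:301],(400,320),interpolation=cv2.INTER_CUBIC)]).clip(0,255).astype(np.uint8))
```

```text
-48 66 -47.6868285347588 slope deg -0.2068951155259977 a -53.56788412258263 53.36102564745078 z 64.78552006057632
0 66 -0.33932435082341633 slope deg 0.04406507968842651 a -51.18186903925352 55.999228106203994 z 64.85759232063926
48 77 47.78407049425331 slope deg 0.29826877400920054 a -55.29456904065735 53.751422710259476 z 63.83762685986772
[[ 22  23  23  23  23  24  24  25  26  24  25  22  21  19]
 [ 21  22  23  23  23  24  24  24  25  26  26  27  26  24]
 [ 20  23  23  24  24  25  25  31  29  26  27  28  28  28]
 [ 19  20  23  24  25  24  34  63  52  32  27  29  30  30]
 [ 18  18  21  24  26  29  57 100  84  41  29  29  30  31]
 [ 14  17  20  24  26  44  86 108  74  36  29  29  30  31]
 [ 10  14  19  20  34  81 105  87  48  31  29  30  30  31]
 [  8   9  17  20  35  85  93  57  32  28  30  30  31  31]
 [  6   8  11  16  25  52  53  34  29  28  29  31  31  31]
 [  9   8  10  11  17  23  24  22  24  26  29  30  30  31]
 [ 15  13  13  10  11  16  19  20  21  23  23  25  27  28]
 [ 18  18  18  16  17  17  19  19  26  28  27  29  31  30]]
mark (np.float64(206.50584061398848), np.float64(155.4534198967032)) [ 620.4 -178.7   14. ] [ 621.2 -178.4   10. ]
751 [ 8.  12.4 16.2]
((657.548095703125, -206.06741333007812), 58.666255950927734)
120 1755 [ 689.  -114.5  120.1] [819.7 -17.1 250.2] 98.31854784609017
180 1371 [ 689.  -114.3  180.1] [819.1 -17.3 250.2] 99.12833360582695
240 859 [ 708.2 -114.   240. ] [819.1 -26.2 250.2] 111.64026467876732
290 0
```

View pics/zoom2.png

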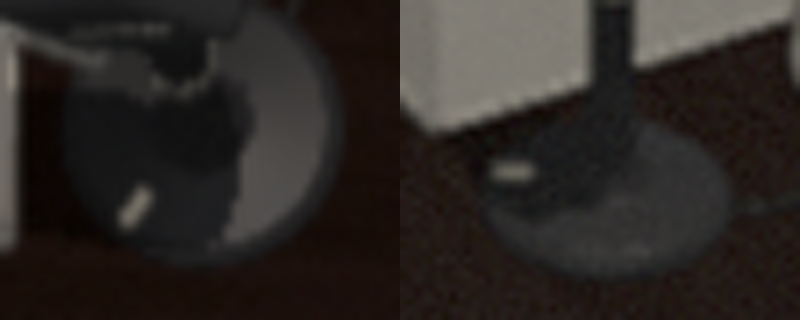

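The crops show the foot as a full disc, with its mark at top (206.5,155.5) and scene (261,204). Next I'll fit the foot circle and column axis to sub-pixel accuracy.

Run:
```python
from h import *
from scipy.optimize import least_squares, minimize
from scipy.ndimage import map_coordinates
np.set_printoptions(precision=1,suppress=True)
T=[cam('top') for i in range(5)]; t=T[0]; S=[cam('scene') for i in range(5)]; s=S[0]
gt=np.mean([x['img'] for x in T],0).mean(2); gs=np.mean([x['img'] for x in S],0).mean(2)
def samp(g,uv): return map_coordinates(g,[uv[:,1],uv[:,0]],order=1)
an=np.radians(np.arange(0,360,3))
def ring(f,g,c,r,z): 
    P=np.c_[c[0]+r*np.cos(an),c[1]+r*np.sin(an),np.full(len(an),z)]; return samp(g,proj(f,P))
# maximise |edge| across r=56 at z~1 : inside brighter/darker; top uses angles with contrast
for name,f,g in (('top',t,gt),('scene',s,gs)):
  best=[]
  for z in (0,5):
    for x in np.arange(640,668,1.):
      for y in np.arange(-220,-194,1.):
        d=ring(f,g,(x,y),53.5,z)-ring(f,g,(x,y),58.5,z); d=np.clip(d,-8,8); best.append((d.sum(),x,y,z))
  best.sort(reverse=True); print(name,[tuple(float(q) for q in b) for b in best[:6]])
# column in scene
for r in range(160,196,5):
    row=gs[r,262:288]; print(r,row.astype(int))
def cen(g,x0,x1,y0,y1):
    w=g[y0:y1,x0:x1]; w=np.clip(w-np.percentile(w,75)-6,0,None); yy,xx=np.mgrid[y0:y1,x0:x1]; m=np.array([(w*xx).sum(),(w*yy).sum()])/w.sum()
    d=np.stack([xx-m[0],yy-m[1]],-1).reshape(-1,2); C=(d*w.reshape(-1,1)).T@d/w.sum(); return m,np.linalg.eigh(C)[1][:,1]
m,e=cen(gt,202,211,151,160); a=atz(t,*(m+e),13)-atz(t,*(m-e),13); print('top mark',m,atz(t,*m,13),'dir',np.degrees(np.arctan2(a[1],a[0])))
m,e=cen(gs,256,266,200,208); a=atz(s,*(m+e),13)-atz(s,*(m-e),13); print('scene mark',m,atz(s,*m,13),'dir',np.degrees(np.arctan2(a[1],a[0])))
```

```text
top [(714.651076092762, 654.0, -205.0, 5.0), (713.3982597130137, 655.0, -205.0, 5.0), (712.9952596493137, 656.0, -204.0, 0.0), (712.9922928986878, 655.0, -205.0, 0.0), (712.9908153345038, 656.0, -203.0, 0.0), (712.7154945284334, 655.0, -204.0, 0.0)]
scene [(806.547891432165, 655.0, -201.0, 5.0), (806.0758888135404, 654.0, -201.0, 5.0), (805.8680188817189, 658.0, -195.0, 0.0), (804.9735776818457, 654.0, -202.0, 5.0), (804.7669903054818, 655.0, -200.0, 5.0), (804.614941771857, 658.0, -196.0, 0.0)]
160 [216 208 175 131 105 103 114 123 119  83  42  28  26  31  25  27 101 191
 208 188 164 146 135 152 160 164]
165 [213 214 215 214 216 218 210 178 152 100  49  25  28  28  28  27  89 170
 189 174 154 141 127 121 122 116]
170 [203 196 182 166 146 136 128 116 111  73  36  26  29  28  28  26  58 109
 126 124 122 122 123 122 124 124]
175 [123 123 124 123 124 122 123 126 117  80  40  23  27  25  29  30  64 110
 124 122 121 124 123 124 123 124]
180 [125 123 124 123 124 124 123 126 120  81  47  43  49  52  45  61 109 124
 125 124 125 124 123 123 126 124]
185 [123 124 126 124 123 122 124 124 118  79  37  24  31  24  24  59 109 124
 124 128 125 128 135 133 130 125]
190 [125 123 123 124 126 126 128 138 127  82  41  26  26  31  28  31  25  20
  25  22  28  22  23  26  23  25]
195 [44 26 20 19 20 25 24 26 28 28 29 28 30 28 30 28 25 25 24 25 21 19 24 20
 24 24]
top mark [206.5 155.5] [ 620.6 -178.7   13. ] dir 148.29127846153284
scene mark [260.4 203.7] [ 620.4 -174.2   13. ] dir 149.91071211473238
```

Run:
```python
from h import *
from scipy.optimize import least_squares
from scipy.ndimage import map_coordinates, gaussian_filter
np.set_printoptions(precision=1,suppress=True)
rs=np.arange(46,68,.5); an=np.radians(np.arange(0,360,4))
for name,m in (('top',(206.5,155.5)),('scene',(260.4,203.7))):
    F=[cam(name) for i in range(5)]; f=F[0]; g=gaussian_filter(np.mean([x['img'] for x in F],0).mean(2),.6)
    for z in (3,8):
        c=np.array([655,-203.]); E=[]
        for a in an:
            P=np.c_[c[0]+rs*np.cos(a),c[1]+rs*np.sin(a),np.full(len(rs),z)]; uv=proj(f,P); d=-np.gradient(map_coordinates(g,[uv[:,1],uv[:,0]],order=3))
            i=np.argmax(d)
            if d[i]>.8 and 2<i<len(rs)-3: 
                w=np.clip(d[i-2:i+3],0,None); E.append(P[i,:2]*0+c+(w*rs[i-2:i+3]).sum()/w.sum()*np.array([np.cos(a),np.sin(a)]))
        E=np.array(E)
        for free in (0,1):
            q=least_squares(lambda p:np.hypot(*(E-p[:2]).T)-(p[2] if free else 56),[655,-203,56],loss='soft_l1',f_scale=1.).x
            M=atz(f,*m,12); v=M[:2]-q[:2]; print(name,z,free,len(E),q,'mark r',np.hypot(*v),'ang',np.degrees(np.arctan2(v[1],v[0])))
    print('column bottom proj',proj(f,[[655,-203,60],[655,-203,90]]))
```

```text
top 3 0 73 [ 657.2 -197.6   56. ] mark r 41.274620947370096 ang 152.4720881738063
top 3 1 73 [ 656.1 -200.4   52.2] mark r 41.68602785353913 ang 148.33699846979027
top 8 0 72 [ 656.7 -197.9   56. ] mark r 40.898582764294574 ang 151.7828184832385
top 8 1 72 [ 655.2 -200.8   52.1] mark r 41.08377697778502 ang 147.2700737003014
column bottom proj [[213.3 141.4]
 [212.5 139.2]]
scene 3 0 65 [ 655.5 -197.4   56. ] mark r 42.298140463734 ang 145.22998010291508
scene 3 1 65 [ 655.5 -197.4   55.9] mark r 42.33763104391431 ang 145.15874835034552
scene 8 0 67 [ 652.1 -202.6   56. ] mark r 42.92721200017407 ang 136.8736925258805
scene 8 1 67 [ 652.2 -202.9   55.6] mark r 43.14935861072549 ang 136.6724229307012
column bottom proj [[274.8 193.3]
 [275.1 185.4]]
```

Front direction is about 145° (mark bearing 142–149° by several measures). The head now looks about 79.5°, so it needs to turn about +65.5°. The axis is at about (653.8,-203). I'll write a planner helper that prints rows.

```bash
cat > plan.py <<'E'
import json,os
from h import *
def load():
    if os.path.exists('pose.json'):
        d=json.load(open('pose.json')); return np.array(d['p']),R.from_euler('xyz',d['e'],degrees=True)
    return np.array([168.168,-549.875,213.976]),R.from_euler('xyz',[180,0,17.005],degrees=True)
def store(p,r): json.dump(dict(p=list(p),e=list(r.as_euler('xyz',degrees=True))),open('pose.json','w'))
def go(targets):
    """targets: list of (pos, rot, n). prints rows (rounded) and stores predicted commanded pose"""
    p,r=load(); rows=[]
    for P,Q,n in targets:
        P=np.array(P,float); dv=(Q*r.inv()).as_rotvec(); p0,r0=p.copy(),r
        for i in range(1,n+1):
            tp=p0+(P-p0)*i/n; tr=R.from_rotvec(dv*i/n)*r0
            sh=np.round(r.inv().apply(tp-p),1); rv=np.round((r.inv()*tr).as_rotvec(),3)
            row={k:float(v) for k,v in zip(('x','y','z','rx','ry','rz'),[*sh,*rv]) if abs(v)>1e-4}; rows.append(row)
            p=p+r.apply(sh); r=r*R.from_rotvec(rv)
    store(p,r)
    for i in range(0,len(rows),10): print(json.dumps(rows[i:i+10]))
    print('max',max(abs(x.get(k,0)) for x in rows for k in 'xyz'),max(abs(x.get(k,0)) for x in rows for k in('rx','ry','rz')),'end',np.round(p,1),np.round(r.as_euler('xyz',degrees=True),1))
def down(yaw): return R.from_euler('xyz',[180,0,yaw],degrees=True)
E
python3 -c "
from plan import *
go([([168.2,-549.9,360],down(17),4),([653.8,-203,360],down(79.5),16),([653.8,-203,255],down(79.5),6)])"
```

```text
[{"z": -36.5}, {"z": -36.5}, {"z": -36.5}, {"z": -36.5}, {"x": 35.4, "y": -11.9, "rz": -0.068}, {"x": 36.1, "y": -9.4, "rz": -0.068}, {"x": 36.6, "y": -6.9, "rz": -0.069}, {"x": 37.0, "y": -4.4, "rz": -0.068}, {"x": 37.3, "y": -1.9, "rz": -0.068}, {"x": 37.3, "y": 0.6, "rz": -0.068}]
[{"x": 37.1, "y": 3.2, "rz": -0.068}, {"x": 36.9, "y": 5.7, "rz": -0.068}, {"x": 36.4, "y": 8.2, "rz": -0.069}, {"x": 35.7, "y": 10.7, "rz": -0.068}, {"x": 35.0, "y": 13.1, "rz": -0.068}, {"x": 33.9, "y": 15.4, "rz": -0.068}, {"x": 32.8, "y": 17.7, "rz": -0.068}, {"x": 31.6, "y": 19.9, "rz": -0.068}, {"x": 30.1, "y": 22.0, "rz": -0.069}, {"x": 28.6, "y": 24.0, "rz": -0.068}]
[{"z": 17.5}, {"z": 17.5}, {"z": 17.5}, {"z": 17.5}, {"z": 17.5}, {"z": 17.5}]
max 37.3 0.069 end [ 653.8 -202.9  255. ] [180.    0.   79.5]
```

Request:
move_arm(
  plan=[
    {"z": -36.5},
    {"z": -36.5},
    {"z": -36.5},
    {"z": -36.5},
    {"x": 35.4,"y": -11.9,"rz": -0.068},
    {"x": 36.1,"y": -9.4,"rz": -0.068},
    {"x": 36.6,"y": -6.9,"rz": -0.069},
    {"x": 37.0,"y": -4.4,"rz": -0.068},
    {"x": 37.3,"y": -1.9,"rz": -0.068},
    {"x": 37.3,"y": 0.6,"rz": -0.068},
  ],
  grip=1,
)

```text
schema error: expected keys x, y, z, rx, ry, rz
```

Request:
move_arm(
  plan=[
    {"x": 37.1,"y": 3.2,"rz": -0.068},
    {"x": 36.9,"y": 5.7,"rz": -0.068},
    {"x": 36.4,"y": 8.2,"rz": -0.069},
    {"x": 35.7,"y": 10.7,"rz": -0.068},
    {"x": 35.0,"y": 13.1,"rz": -0.068},
    {"x": 33.9,"y": 15.4,"rz": -0.068},
    {"x": 32.8,"y": 17.7,"rz": -0.068},
    {"x": 31.6,"y": 19.9,"rz": -0.068},
    {"x": 30.1,"y": 22.0,"rz": -0.069},
    {"x": 28.6,"y": 24.0,"rz": -0.068},
  ],
)

```text
schema error: expected keys x, y, z, rx, ry, rz
```

Request:
move_arm(
  plan=[
    {"x": 0},
    {"x": 0},
  ],
)

```text
schema error: expected keys x, y, z, rx, ry, rz
```

Request:
move_arm(
  plan=[
    {"x": 0,"y": 0,"z": -36.5,"rx": 0,"ry": 0,"rz": 0},
    {"x": 0,"y": 0,"z": -36.5,"rx": 0,"ry": 0,"rz": 0},
    {"x": 0,"y": 0,"z": -36.5,"rx": 0,"ry": 0,"rz": 0},
    {"x": 0,"y": 0,"z": -36.5,"rx": 0,"ry": 0,"rz": 0},
    {"x": 35.4,"y": -11.9,"z": 0,"rx": 0,"ry": 0,"rz": -0.068},
    {"x": 36.1,"y": -9.4,"z": 0,"rx": 0,"ry": 0,"rz": -0.068},
    {"x": 36.6,"y": -6.9,"z": 0,"rx": 0,"ry": 0,"rz": -0.069},
    {"x": 37.0,"y": -4.4,"z": 0,"rx": 0,"ry": 0,"rz": -0.068},
    {"x": 37.3,"y": -1.9,"z": 0,"rx": 0,"ry": 0,"rz": -0.068},
    {"x": 37.3,"y": 0.6,"z": 0,"rx": 0,"ry": 0,"rz": -0.068},
  ],
  grip=1,
)

```text
time_s: 3.75
ee_pos: [351.3, -418.7, 360.1]
ee_rot: [180.0, 0.0, 40.6]
force: [0.3, -0.4, 0.3]
gripper_width: 91.1
gripper_force: 0.0
```

Request:
move_arm(
  plan=[
    {"x": 37.1,"y": 3.2,"z": 0,"rx": 0,"ry": 0,"rz": -0.068},
    {"x": 36.9,"y": 5.7,"z": 0,"rx": 0,"ry": 0,"rz": -0.068},
    {"x": 36.4,"y": 8.2,"z": 0,"rx": 0,"ry": 0,"rz": -0.069},
    {"x": 35.7,"y": 10.7,"z": 0,"rx": 0,"ry": 0,"rz": -0.068},
    {"x": 35.0,"y": 13.1,"z": 0,"rx": 0,"ry": 0,"rz": -0.068},
    {"x": 33.9,"y": 15.4,"z": 0,"rx": 0,"ry": 0,"rz": -0.068},
    {"x": 32.8,"y": 17.7,"z": 0,"rx": 0,"ry": 0,"rz": -0.068},
    {"x": 31.6,"y": 19.9,"z": 0,"rx": 0,"ry": 0,"rz": -0.068},
    {"x": 30.1,"y": 22.0,"z": 0,"rx": 0,"ry": 0,"rz": -0.069},
    {"x": 28.6,"y": 24.0,"z": 0,"rx": 0,"ry": 0,"rz": -0.068},
  ],
)

```text
time_s: 4.75
ee_pos: [654.9, -201.9, 359.9]
ee_rot: [180.0, 0.0, 79.7]
force: [-0.4, -1.1, 0.6]
gripper_width: 90.9
gripper_force: 0.0
```

Request:
move_arm(
  plan=[
    {"x": 0,"y": 0,"z": 0,"rx": 0,"ry": 0,"rz": 0},
    {"x": 0,"y": 0,"z": 0,"rx": 0,"ry": 0,"rz": 0},
  ],
)

```text
time_s: 4.95
ee_pos: [654.1, -202.5, 359.2]
ee_rot: [-179.9, 0.0, 79.6]
force: [0.0, 0.3, -0.2]
gripper_width: 91.1
gripper_force: 0.0
```

Request:
move_arm(
  plan=[
    {"x": 0,"y": 0,"z": 17.5,"rx": 0,"ry": 0,"rz": 0},
    {"x": 0,"y": 0,"z": 17.5,"rx": 0,"ry": 0,"rz": 0},
    {"x": 0,"y": 0,"z": 17.5,"rx": 0,"ry": 0,"rz": 0},
    {"x": 0,"y": 0,"z": 17.5,"rx": 0,"ry": 0,"rz": 0},
    {"x": 0,"y": 0,"z": 17.5,"rx": 0,"ry": 0,"rz": 0},
    {"x": 0,"y": 0,"z": 17.5,"rx": 0,"ry": 0,"rz": 0},
  ],
)

```text
time_s: 5.55
ee_pos: [652.4, -204.3, 255.1]
ee_rot: [180.0, 0.0, 79.4]
force: [-0.8, -0.5, 0.5]
gripper_width: 91.3
gripper_force: 0.0
```

Request:
move_arm(
  plan=[
    {"x": 0,"y": 0,"z": 0,"rx": 0,"ry": 0,"rz": 0},
    {"x": 0,"y": 0,"z": 0,"rx": 0,"ry": 0,"rz": 0},
    {"x": 0,"y": 0,"z": 0,"rx": 0,"ry": 0,"rz": 0},
    {"x": 0,"y": 0,"z": 0,"rx": 0,"ry": 0,"rz": 0},
    {"x": 0,"y": 0,"z": 0,"rx": 0,"ry": 0,"rz": 0},
    {"x": 0,"y": 0,"z": 0,"rx": 0,"ry": 0,"rz": 0},
    {"x": 0,"y": 0,"z": 0,"rx": 0,"ry": 0,"rz": 0},
    {"x": 0,"y": 0,"z": 0,"rx": 0,"ry": 0,"rz": 0},
  ],
  grip=0.45,
  squeeze=15,
)

```text
time_s: 6.35
ee_pos: [654.0, -203.0, 255.6]
ee_rot: [179.9, 0.0, 79.5]
force: [0.4, -0.2, 3.3]
gripper_width: 50.6
gripper_force: 14.9
```

Request:
move_arm(
  plan=[
    {"x": 0,"y": 0,"z": 0,"rx": 0,"ry": 0,"rz": -0.114},
    {"x": 0,"y": 0,"z": 0,"rx": 0,"ry": 0,"rz": -0.114},
    {"x": 0,"y": 0,"z": 0,"rx": 0,"ry": 0,"rz": -0.114},
    {"x": 0,"y": 0,"z": 0,"rx": 0,"ry": 0,"rz": -0.114},
    {"x": 0,"y": 0,"z": 0,"rx": 0,"ry": 0,"rz": -0.114},
    {"x": 0,"y": 0,"z": 0,"rx": 0,"ry": 0,"rz": -0.114},
    {"x": 0,"y": 0,"z": 0,"rx": 0,"ry": 0,"rz": -0.114},
    {"x": 0,"y": 0,"z": 0,"rx": 0,"ry": 0,"rz": -0.114},
    {"x": 0,"y": 0,"z": 0,"rx": 0,"ry": 0,"rz": -0.114},
    {"x": 0,"y": 0,"z": 0,"rx": 0,"ry": 0,"rz": -0.114},
  ],
)

```text
time_s: 7.35
ee_pos: [654.1, -202.9, 255.7]
ee_rot: [180.0, 0.1, 145.1]
force: [0.6, -0.8, 4.1]
gripper_width: 50.2
gripper_force: 14.9
```

Request:
move_arm(
  plan=[
    {"x": 0,"y": 0,"z": 0,"rx": 0,"ry": 0,"rz": 0},
    {"x": 0,"y": 0,"z": 0,"rx": 0,"ry": 0,"rz": 0},
    {"x": 0,"y": 0,"z": 0,"rx": 0,"ry": 0,"rz": 0},
  ],
)

```text
time_s: 7.65
ee_pos: [654.1, -202.9, 255.6]
ee_rot: [180.0, 0.1, 144.7]
force: [-0.7, 1.2, 4.9]
gripper_width: 50.2
gripper_force: 14.9
```

```bash
python3 -c "
from h import *
s=state(); print(s['qpos'],s['force'],s['torque'],s['ee_rot'])"
```

```text
[-1.81979008e+01  2.74856988e+01  6.92630926e+01  9.20094939e-03
  8.31759377e+01 -7.29442729e+01] [-0.72125233  1.17221377  4.9320517 ] [ 0.1119178  -0.13548791  0.00688398] [1.79969188e+02 6.92804420e-02 1.44745266e+02]
```

Good: the head turned with near-zero side force, which confirms the axis at about (654,-203). Now I'll release it and plan the move to the plate.

```bash
sed -i 's/ if abs(v)>1e-4}/}/' plan.py; python3 -c "
from plan import *
store([653.8,-203,255],down(144.82))
go([([653.8,-203,360],down(144.8),5),([560,-250,300],down(60),12),([440,-305,180],down(-15),10),([383,-332,110],down(-63.5),8)])
p,r=load();print(p)
"
```

```text
[{"x": -0.0, "y": 0.0, "z": -21.0, "rx": 0.0, "ry": -0.0, "rz": 0.0}, {"x": -0.0, "y": 0.0, "z": -21.0, "rx": 0.0, "ry": -0.0, "rz": 0.0}, {"x": -0.0, "y": 0.0, "z": -21.0, "rx": -0.0, "ry": -0.0, "rz": 0.0}, {"x": -0.0, "y": 0.0, "z": -21.0, "rx": 0.0, "ry": -0.0, "rz": 0.0}, {"x": -0.0, "y": 0.0, "z": -21.0, "rx": 0.0, "ry": -0.0, "rz": 0.0}, {"x": 4.1, "y": -7.7, "z": 5.0, "rx": 0.0, "ry": -0.0, "rz": 0.123}, {"x": 3.2, "y": -8.2, "z": 5.0, "rx": -0.0, "ry": -0.0, "rz": 0.124}, {"x": 2.1, "y": -8.4, "z": 5.0, "rx": -0.0, "ry": -0.0, "rz": 0.123}, {"x": 1.1, "y": -8.7, "z": 5.0, "rx": -0.0, "ry": -0.0, "rz": 0.123}, {"x": -0.0, "y": -8.8, "z": 5.0, "rx": -0.0, "ry": -0.0, "rz": 0.124}]
[{"x": -1.1, "y": -8.6, "z": 5.0, "rx": -0.0, "ry": -0.0, "rz": 0.123}, {"x": -2.2, "y": -8.5, "z": 5.0, "rx": -0.0, "ry": -0.0, "rz": 0.124}, {"x": -3.1, "y": -8.2, "z": 5.0, "rx": -0.0, "ry": -0.0, "rz": 0.123}, {"x": -4.2, "y": -7.6, "z": 5.0, "rx": -0.0, "ry": -0.0, "rz": 0.123}, {"x": -5.1, "y": -7.2, "z": 5.0, "rx": -0.0, "ry": -0.0, "rz": 0.124}, {"x": -5.9, "y": -6.4, "z": 5.0, "rx": -0.0, "r
[... 779 characters left out ...]
0, "rx": -0.0, "ry": -0.0, "rz": 0.131}, {"x": -6.0, "y": 5.1, "z": 8.8, "rx": -0.0, "ry": -0.0, "rz": 0.106}, {"x": -5.5, "y": 5.7, "z": 8.7, "rx": -0.0, "ry": -0.0, "rz": 0.106}, {"x": -4.8, "y": 6.3, "z": 8.8, "rx": -0.0, "ry": -0.0, "rz": 0.106}]
[{"x": -4.1, "y": 6.7, "z": 8.7, "rx": -0.0, "ry": -0.0, "rz": 0.105}, {"x": -3.4, "y": 7.1, "z": 8.8, "rx": -0.0, "ry": 0.0, "rz": 0.106}, {"x": -2.6, "y": 7.5, "z": 8.7, "rx": -0.0, "ry": 0.0, "rz": 0.106}, {"x": -1.8, "y": 7.6, "z": 8.7, "rx": -0.0, "ry": 0.0, "rz": 0.106}, {"x": -1.0, "y": 7.9, "z": 8.8, "rx": -0.0, "ry": 0.0, "rz": 0.106}]
max 21.0 0.131 end [ 383. -332.  110.] [180.    0.  -63.5]
[ 382.95632504 -331.99671473  110.        ]
```

Request:
move_arm(
  plan=[
    {"x": 0,"y": 0,"z": 0,"rx": 0,"ry": 0,"rz": 0},
    {"x": 0,"y": 0,"z": 0,"rx": 0,"ry": 0,"rz": 0},
    {"x": 0,"y": 0,"z": 0,"rx": 0,"ry": 0,"rz": 0},
    {"x": 0,"y": 0,"z": 0,"rx": 0,"ry": 0,"rz": 0},
    {"x": 0,"y": 0,"z": 0,"rx": 0,"ry": 0,"rz": 0},
  ],
  grip=0.9,
)

```text
time_s: 8.15
ee_pos: [653.7, -202.9, 254.6]
ee_rot: [-180.0, -0.0, 144.8]
force: [0.8, 0.2, -1.3]
gripper_width: 81.9
gripper_force: 0.0
```

Request:
move_arm(
  plan=[
    {"x": 0,"y": 0,"z": -21,"rx": 0,"ry": 0,"rz": 0},
    {"x": 0,"y": 0,"z": -21,"rx": 0,"ry": 0,"rz": 0},
    {"x": 0,"y": 0,"z": -21,"rx": 0,"ry": 0,"rz": 0},
    {"x": 0,"y": 0,"z": -21,"rx": 0,"ry": 0,"rz": 0},
    {"x": 0,"y": 0,"z": -21,"rx": 0,"ry": 0,"rz": 0},
    {"x": 4.1,"y": -7.7,"z": 5,"rx": 0,"ry": 0,"rz": 0.123},
    {"x": 3.2,"y": -8.2,"z": 5,"rx": 0,"ry": 0,"rz": 0.124},
    {"x": 2.1,"y": -8.4,"z": 5,"rx": 0,"ry": 0,"rz": 0.123},
    {"x": 1.1,"y": -8.7,"z": 5,"rx": 0,"ry": 0,"rz": 0.123},
    {"x": 0,"y": -8.8,"z": 5,"rx": 0,"ry": 0,"rz": 0.124},
  ],
)

```text
time_s: 9.15
ee_pos: [614.3, -222.6, 334.7]
ee_rot: [-180.0, 0.0, 109.2]
force: [-0.3, -0.2, -0.1]
gripper_width: 81.6
gripper_force: 0.0
```

Request:
move_arm(
  plan=[
    {"x": -1.1,"y": -8.6,"z": 5,"rx": 0,"ry": 0,"rz": 0.123},
    {"x": -2.2,"y": -8.5,"z": 5,"rx": 0,"ry": 0,"rz": 0.124},
    {"x": -3.1,"y": -8.2,"z": 5,"rx": 0,"ry": 0,"rz": 0.123},
    {"x": -4.2,"y": -7.6,"z": 5,"rx": 0,"ry": 0,"rz": 0.123},
    {"x": -5.1,"y": -7.2,"z": 5,"rx": 0,"ry": 0,"rz": 0.124},
    {"x": -5.9,"y": -6.4,"z": 5,"rx": 0,"ry": 0,"rz": 0.123},
    {"x": -6.6,"y": -5.7,"z": 5,"rx": 0,"ry": 0,"rz": 0.123},
    {"x": -10.8,"y": -7.6,"z": 12,"rx": 0,"ry": 0,"rz": 0.131},
    {"x": -11.6,"y": -6.2,"z": 12,"rx": 0,"ry": 0,"rz": 0.131},
    {"x": -12.4,"y": -4.6,"z": 12,"rx": 0,"ry": 0,"rz": 0.131},
  ],
  grip=0.44,
)

```text
time_s: 10.15
ee_pos: [523.5, -266.6, 263.5]
ee_rot: [180.0, 0.0, 37.2]
force: [0.1, -0.8, -0.7]
gripper_width: 40.7
gripper_force: 0.0
```

Request:
move_arm(
  plan=[
    {"x": -12.9,"y": -3.0,"z": 12,"rx": 0,"ry": 0,"rz": 0.131},
    {"x": -13.1,"y": -1.2,"z": 12,"rx": 0,"ry": 0,"rz": 0.131},
    {"x": -13.2,"y": 0.5,"z": 12,"rx": 0,"ry": 0,"rz": 0.131},
    {"x": -13.0,"y": 2.2,"z": 12,"rx": 0,"ry": 0,"rz": 0.131},
    {"x": -12.6,"y": 3.9,"z": 12,"rx": 0,"ry": 0,"rz": 0.131},
    {"x": -12.0,"y": 5.5,"z": 12,"rx": 0,"ry": 0,"rz": 0.13},
    {"x": -11.2,"y": 7.0,"z": 12,"rx": 0,"ry": 0,"rz": 0.131},
    {"x": -6.0,"y": 5.1,"z": 8.8,"rx": 0,"ry": 0,"rz": 0.106},
    {"x": -5.5,"y": 5.7,"z": 8.7,"rx": 0,"ry": 0,"rz": 0.106},
    {"x": -4.8,"y": 6.3,"z": 8.8,"rx": 0,"ry": 0,"rz": 0.106},
  ],
)

```text
time_s: 11.15
ee_pos: [418.2, -315.3, 153.4]
ee_rot: [180.0, -0.0, -33.5]
force: [0.2, 0.4, -0.6]
gripper_width: 39.8
gripper_force: 0.0
```

Request:
move_arm(
  plan=[
    {"x": -4.1,"y": 6.7,"z": 8.7,"rx": 0,"ry": 0,"rz": 0.105},
    {"x": -3.4,"y": 7.1,"z": 8.8,"rx": 0,"ry": 0,"rz": 0.106},
    {"x": -2.6,"y": 7.5,"z": 8.7,"rx": 0,"ry": 0,"rz": 0.106},
    {"x": -1.8,"y": 7.6,"z": 8.7,"rx": 0,"ry": 0,"rz": 0.106},
    {"x": -1.0,"y": 7.9,"z": 8.8,"rx": 0,"ry": 0,"rz": 0.106},
    {"x": 0,"y": 0,"z": 0,"rx": 0,"ry": 0,"rz": 0},
    {"x": 0,"y": 0,"z": 0,"rx": 0,"ry": 0,"rz": 0},
    {"x": 0,"y": 0,"z": 0,"rx": 0,"ry": 0,"rz": 0},
  ],
)

```text
time_s: 11.95
ee_pos: [383.6, -332.2, 110.5]
ee_rot: [-180.0, -0.1, -63.4]
force: [0.0, 0.1, -0.1]
gripper_width: 39.9
gripper_force: 0.0
```

Run:
```python
from h import *
np.set_printoptions(precision=1,suppress=True)
print(state()['qpos'],state()['ee_pos'],state()['ee_rot'],state()['gripper_width'])
t=cam('top'); s=cam('scene')
def crop(f,u,v,w,h,W,H): return cv2.resize(f['img'][v:v+h,u:u+w],(W,H),interpolation=cv2.INTER_CUBIC)
save('after.png',np.hstack([crop(t,180,95,75,75,400,400),crop(s,180,185,90,90,400,400)]))
vv,uu=np.mgrid[100:175,180:240]; Q=unproj(t,uu.ravel(),vv.ravel(),t['z_map'][vv,uu].ravel()); k=(np.hypot(Q[:,0]-650,Q[:,1]+203)<90)
for lo in (235,285,295): hd=Q[k&(Q[:,2]>lo)&(Q[:,2]<330)]; print('head',len(hd),cv2.minAreaRect(hd[:,:2].astype(np.float32)))
for l in ('scan_window','scan_grip'):
    for d in landmark_of('top',l)[:2]: print(l,d['point'],d['p'],atz(t,*d['point'],230 if 'w' in l else 273))
```

```text
[-42.2  17.6 107.2   0.   55.2 111.2] [ 383.6 -332.2  110.5] [-180.    -0.1  -63.4] 39.89614290884845
head 786 ((644.391357421875, -198.37850952148438), (55.21528244018555, 94.6175765991211), 54.623291015625)
head 365 ((653.1995239257812, -203.69984436035156), (49.92195129394531, 54.865657806396484), 51.496456146240234)
head 219 ((652.7139282226562, -204.22174072265625), (48.927635192871094, 34.38970947265625), 48.68317413330078)
scan_window [202.3, 140.9] 0.56 [ 618.5 -186.6  230. ]
scan_grip [206.4, 121.9] 0.69 [ 658.9 -201.   273. ]
```

View pics/after.png

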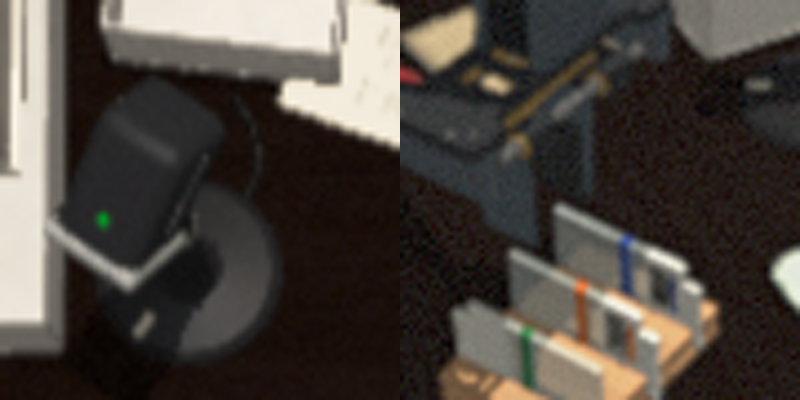

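The head now points along the foot's mark: the head axis measures about 145°, and the mark at top crop (143,324) lies on the same line. The plates are undisturbed, with orange still in the middle. Next I'll lower onto the clear end and pinch it.

Request:
move_arm(
  plan=[
    {"x": 0,"y": 0,"z": 10,"rx": 0,"ry": 0,"rz": 0},
    {"x": 0,"y": 0,"z": 10,"rx": 0,"ry": 0,"rz": 0},
    {"x": 0,"y": 0,"z": 10,"rx": 0,"ry": 0,"rz": 0},
    {"x": 0,"y": 0,"z": 10,"rx": 0,"ry": 0,"rz": 0},
    {"x": 0,"y": 0,"z": 10,"rx": 0,"ry": 0,"rz": 0},
    {"x": 0,"y": 0,"z": 10,"rx": 0,"ry": 0,"rz": 0},
    {"x": 0,"y": 0,"z": 10,"rx": 0,"ry": 0,"rz": 0},
    {"x": 0,"y": 0,"z": 8.5,"rx": 0,"ry": 0,"rz": 0},
    {"x": 0,"y": 0,"z": 0,"rx": 0,"ry": 0,"rz": 0},
    {"x": 0,"y": 0,"z": 0,"rx": 0,"ry": 0,"rz": 0},
  ],
)

```text
time_s: 13.15
ee_pos: [383.0, -332.1, 31.4]
ee_rot: [180.0, -0.0, -63.5]
force: [-0.4, 0.8, 0.1]
gripper_width: 40.1
gripper_force: 0.0
```

Request:
move_arm(
  plan=[
    {"x": 0,"y": 0,"z": 0,"rx": 0,"ry": 0,"rz": 0},
    {"x": 0,"y": 0,"z": 0,"rx": 0,"ry": 0,"rz": 0},
    {"x": 0,"y": 0,"z": 0,"rx": 0,"ry": 0,"rz": 0},
    {"x": 0,"y": 0,"z": 0,"rx": 0,"ry": 0,"rz": 0},
    {"x": 0,"y": 0,"z": 0,"rx": 0,"ry": 0,"rz": 0},
    {"x": 0,"y": 0,"z": 0,"rx": 0,"ry": 0,"rz": 0},
    {"x": 0,"y": 0,"z": 0,"rx": 0,"ry": 0,"rz": 0},
    {"x": 0,"y": 0,"z": 0,"rx": 0,"ry": 0,"rz": 0},
  ],
  grip=0,
  squeeze=15,
)

```text
time_s: 13.95
ee_pos: [383.0, -332.1, 31.6]
ee_rot: [-180.0, -0.0, -63.5]
force: [-0.8, 0.6, 2.1]
gripper_width: 4.8
gripper_force: 15.0
```

Request:
move_arm(
  plan=[
    {"x": 0,"y": 0,"z": -4,"rx": 0,"ry": 0,"rz": 0},
    {"x": 0,"y": 0,"z": -8,"rx": 0,"ry": 0,"rz": 0},
    {"x": 0,"y": 0,"z": -14,"rx": 0,"ry": 0,"rz": 0},
    {"x": 0,"y": 0,"z": -16,"rx": 0,"ry": 0,"rz": 0},
    {"x": 0,"y": 0,"z": -18,"rx": 0,"ry": 0,"rz": 0},
    {"x": 0,"y": 0,"z": -20,"rx": 0,"ry": 0,"rz": 0},
    {"x": 0,"y": 0,"z": -20,"rx": 0,"ry": 0,"rz": 0},
    {"x": 0,"y": 0,"z": -20,"rx": 0,"ry": 0,"rz": 0},
    {"x": 0,"y": 0,"z": -20,"rx": 0,"ry": 0,"rz": 0},
    {"x": 0,"y": 0,"z": -10,"rx": 0,"ry": 0,"rz": 0},
  ],
  squeeze=25,
)

```text
time_s: 14.95
ee_pos: [383.5, -332.5, 183.7]
ee_rot: [-179.9, -0.2, -63.5]
force: [0.8, -0.6, -0.3]
gripper_width: 4.8
gripper_force: 25.0
```

```bash
cat > look.py <<'E'
from h import *
np.set_printoptions(precision=1,suppress=True)
st=state(); r=R.from_euler('xyz',st['ee_rot'],degrees=True); p=st['ee_pos']; print(p,st['ee_rot'],st['gripper_width'])
# corner model in tool frame: plate (X,Y,Z)-> tool (X+30, Z, -18.8-(Y-14))
def tool(X): X=np.atleast_2d(X); return np.c_[X[:,0]+30,X[:,2],-18.8-(X[:,1]-14)]
pts={'c':[0,0,0],'lab':[29,7,2.5],'tl':[-55,30,0],'bl':[-55,-30,0],'br':[55,-30,0],'n1':[43,30,0],'n2':[43,18,0],'tr':[55,18,0],'sT':[0,30,0],'sB':[0,-30,0]}
W=p+r.apply(tool(list(pts.values())))
import sys
tag=sys.argv[1]
out=[]
for n in ('scene','top'):
    f=cam(n); uv=proj(f,W); c=uv[0].astype(int); x0=int(np.clip(c[0]-40,0,432)); y0=int(np.clip(c[1]-40,0,304))
    im=cv2.resize(f['img'][y0:y0+80,x0:x0+80],(400,400),interpolation=cv2.INTER_CUBIC).copy()
    raw=im.copy()
    for k,q in zip(pts,uv): cv2.circle(im,tuple(int(v) for v in ((q-[x0,y0]+.5)*5)),3,(255,0,255),1)
    out.append(im)
    for d in landmark_of(n,'roll_label')[:2]: print(n,'lab',np.round(d['point'],1),round(d['p'],2),'pred',uv[1])
save(tag+'.png',np.hstack(out))
E
python3 look.py lift
```

```text
[ 383.5 -332.5  183.7] [-179.9   -0.2  -63.5] 4.780582743697722
scene lab [226.7 215.3] 0.79 pred [227.8 215.3]
scene lab [265.7 299.9] 0.58 pred [227.8 215.3]
top lab [324.7 214.6] 0.55 pred [277.1 220.6]
```

View pics/lift.png

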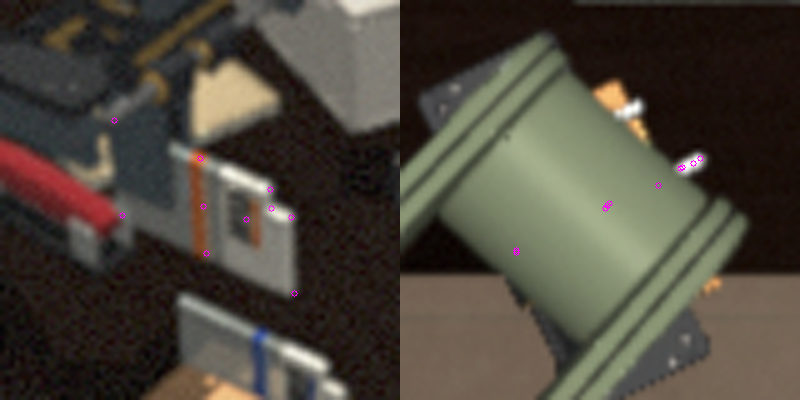

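The predicted plate model sits within about 0.5 px of the image: corners, stripe at crop (203,207) and label at (246,219). Only the orange plate was lifted. Now I'll plan the presentation pose.

```bash
python3 -c "
from plan import *
a=np.radians(144.7); f=np.array([np.cos(a),np.sin(a),0]); u=np.array([0,0,1.])
c=.70711
lab=np.array([654,-203,230])+40*f+90*(f*c-u*c)
M=np.c_[np.cross(f,u),-f*c+u*c,-f*c-u*c]; assert abs(np.linalg.det(M)-1)<1e-4
T=R.from_matrix(M); tcp=lab-T.apply([59,2.5,-11.8]); print(lab,tcp)
np.save('tgt.npy',np.r_[tcp,T.as_quat()])
store([383,-332.05,181.5],down(-63.5))
go([([410,-270,330],down(-20),10),(tcp+95*f+40*u,T,20),(tcp,T,8)])
"
```

```text
[ 569.41558178 -143.11089359  166.3601    ] [ 540.68897869 -195.06305693  156.24847303]
[{"x": -4.3, "y": -5.2, "z": -14.8, "rx": 0.0, "ry": 0.0, "rz": -0.076}, {"x": -4.0, "y": -5.5, "z": -14.9, "rx": -0.0, "ry": 0.0, "rz": -0.076}, {"x": -3.5, "y": -5.8, "z": -14.8, "rx": -0.0, "ry": 0.0, "rz": -0.076}, {"x": -3.1, "y": -6.0, "z": -14.9, "rx": -0.0, "ry": 0.0, "rz": -0.076}, {"x": -2.6, "y": -6.3, "z": -14.8, "rx": -0.0, "ry": 0.0, "rz": -0.076}, {"x": -2.1, "y": -6.4, "z": -14.9, "rx": -0.0, "ry": 0.0, "rz": -0.076}, {"x": -1.6, "y": -6.5, "z": -14.8, "rx": -0.0, "ry": 0.0, "rz": -0.075}, {"x": -1.1, "y": -6.7, "z": -14.9, "rx": -0.0, "ry": 0.0, "rz": -0.076}, {"x": -0.6, "y": -6.8, "z": -14.8, "rx": -0.0, "ry": 0.0, "rz": -0.076}, {"x": -0.1, "y": -6.7, "z": -14.9, "rx": -0.0, "ry": 0.0, "rz": -0.076}]
[{"x": 0.3, "y": -7.0, "z": 6.7, "rx": -0.033, "ry": 0.026, "rz": -0.062}, {"x": 0.5, "y": -7.2, "z": 6.5, "rx": -0.034, "ry": 0.025, "rz": -0.061}, {"x": 0.8, "y": -7.4, "z": 6.2, "rx": -0.033, "ry": 0.026, "rz": -0.062}, {"x": 1.2, "y": -7.5, "z": 6.0, "rx": -0.034, "ry": 0.025, 
[... 1098 characters left out ...]
"ry": 0.026, "rz": -0.062}, {"x": 6.6, "y": -6.1, "z": 3.7, "rx": -0.034, "ry": 0.025, "rz": -0.061}]
[{"x": 0.0, "y": 4.9, "z": 11.9, "rx": 0.0, "ry": 0.0, "rz": -0.0}, {"x": 0.0, "y": 4.8, "z": 12.0, "rx": 0.0, "ry": 0.0, "rz": -0.0}, {"x": 0.0, "y": 4.9, "z": 11.9, "rx": 0.0, "ry": 0.0, "rz": -0.0}, {"x": 0.0, "y": 4.8, "z": 11.9, "rx": 0.0, "ry": 0.0, "rz": -0.0}, {"x": 0.0, "y": 4.9, "z": 12.0, "rx": 0.0, "ry": 0.0, "rz": -0.0}, {"x": 0.0, "y": 4.8, "z": 11.9, "rx": 0.0, "ry": 0.0, "rz": -0.0}, {"x": 0.0, "y": 4.9, "z": 11.9, "rx": 0.0, "ry": 0.0, "rz": -0.0}, {"x": 0.0, "y": 4.9, "z": 12.0, "rx": 0.0, "ry": 0.0, "rz": -0.0}]
max 14.9 0.076 end [ 540.7 -195.1  156.2] [135.    0.   54.7]
```

Request:
move_arm(
  plan=[
    {"x": -4.3,"y": -5.2,"z": -14.8,"rx": 0,"ry": 0,"rz": -0.076},
    {"x": -4.0,"y": -5.5,"z": -14.9,"rx": 0,"ry": 0,"rz": -0.076},
    {"x": -3.5,"y": -5.8,"z": -14.8,"rx": 0,"ry": 0,"rz": -0.076},
    {"x": -3.1,"y": -6.0,"z": -14.9,"rx": 0,"ry": 0,"rz": -0.076},
    {"x": -2.6,"y": -6.3,"z": -14.8,"rx": 0,"ry": 0,"rz": -0.076},
    {"x": -2.1,"y": -6.4,"z": -14.9,"rx": 0,"ry": 0,"rz": -0.076},
    {"x": -1.6,"y": -6.5,"z": -14.8,"rx": 0,"ry": 0,"rz": -0.075},
    {"x": -1.1,"y": -6.7,"z": -14.9,"rx": 0,"ry": 0,"rz": -0.076},
    {"x": -0.6,"y": -6.8,"z": -14.8,"rx": 0,"ry": 0,"rz": -0.076},
    {"x": -0.1,"y": -6.7,"z": -14.9,"rx": 0,"ry": 0,"rz": -0.076},
  ],
)

```text
time_s: 16.15
ee_pos: [409.7, -269.4, 329.0]
ee_rot: [-180.0, 0.2, -19.8]
force: [0.4, 0.6, -1.0]
gripper_width: 4.7
gripper_force: 25.0
```

Request:
move_arm(
  plan=[
    {"x": 0.3,"y": -7.0,"z": 6.7,"rx": -0.033,"ry": 0.026,"rz": -0.062},
    {"x": 0.5,"y": -7.2,"z": 6.5,"rx": -0.034,"ry": 0.025,"rz": -0.061},
    {"x": 0.8,"y": -7.4,"z": 6.2,"rx": -0.033,"ry": 0.026,"rz": -0.062},
    {"x": 1.2,"y": -7.5,"z": 6.0,"rx": -0.034,"ry": 0.025,"rz": -0.062},
    {"x": 1.4,"y": -7.6,"z": 5.8,"rx": -0.033,"ry": 0.026,"rz": -0.061},
    {"x": 1.8,"y": -7.8,"z": 5.6,"rx": -0.034,"ry": 0.025,"rz": -0.062},
    {"x": 2.1,"y": -7.8,"z": 5.3,"rx": -0.033,"ry": 0.026,"rz": -0.061},
    {"x": 2.5,"y": -7.8,"z": 5.2,"rx": -0.033,"ry": 0.025,"rz": -0.062},
    {"x": 2.8,"y": -7.8,"z": 5.0,"rx": -0.034,"ry": 0.026,"rz": -0.062},
    {"x": 3.2,"y": -7.8,"z": 4.7,"rx": -0.033,"ry": 0.025,"rz": -0.061},
  ],
)

```text
time_s: 17.15
ee_pos: [435.9, -204.4, 261.2]
ee_rot: [157.5, -7.5, 17.5]
force: [0.2, 0.4, -0.3]
gripper_width: 5.1
gripper_force: 25.0
```

Request:
move_arm(
  plan=[
    {"x": 3.5,"y": -7.8,"z": 4.6,"rx": -0.034,"ry": 0.026,"rz": -0.062},
    {"x": 3.9,"y": -7.7,"z": 4.5,"rx": -0.033,"ry": 0.025,"rz": -0.061},
    {"x": 4.3,"y": -7.5,"z": 4.3,"rx": -0.034,"ry": 0.026,"rz": -0.062},
    {"x": 4.6,"y": -7.5,"z": 4.1,"rx": -0.033,"ry": 0.025,"rz": -0.062},
    {"x": 4.9,"y": -7.3,"z": 4.1,"rx": -0.033,"ry": 0.026,"rz": -0.061},
    {"x": 5.3,"y": -7.1,"z": 3.9,"rx": -0.034,"ry": 0.025,"rz": -0.062},
    {"x": 5.7,"y": -6.9,"z": 3.8,"rx": -0.033,"ry": 0.026,"rz": -0.062},
    {"x": 5.9,"y": -6.6,"z": 3.8,"rx": -0.034,"ry": 0.025,"rz": -0.061},
    {"x": 6.3,"y": -6.5,"z": 3.6,"rx": -0.033,"ry": 0.026,"rz": -0.062},
    {"x": 6.6,"y": -6.1,"z": 3.7,"rx": -0.034,"ry": 0.025,"rz": -0.061},
  ],
)

```text
time_s: 18.15
ee_pos: [462.3, -139.4, 194.4]
ee_rot: [135.1, 0.1, 54.8]
force: [1.3, -0.9, -0.5]
gripper_width: 5.2
gripper_force: 25.0
```

```bash
python3 -c "
from plan import *
np.set_printoptions(precision=1,suppress=True)
s=state();print(s['qpos'],s['ee_pos'],s['ee_rot'])
g=np.load('tgt.npy');r=R.from_euler('xyz',s['ee_rot'],degrees=True);print(g[:3],r.inv().apply(g[:3]-s['ee_pos']),(r.inv()*R.from_quat(g[3:])).as_rotvec())"
```

```text
[ -3.   -2.2 134.6 -72.3  23.3  94.7] [ 462.3 -139.4  194.4] [135.1   0.1  54.8]
[ 540.7 -195.1  156.2] [-0.3 41.1 95. ] [-0. -0.  0.]
```

Request:
move_arm(
  plan=[
    {"x": 0,"y": 4.9,"z": 11.9,"rx": 0,"ry": 0,"rz": 0},
    {"x": 0,"y": 4.8,"z": 12.0,"rx": 0,"ry": 0,"rz": 0},
    {"x": 0,"y": 4.9,"z": 11.9,"rx": 0,"ry": 0,"rz": 0},
    {"x": 0,"y": 4.8,"z": 11.9,"rx": 0,"ry": 0,"rz": 0},
  ],
)

```text
time_s: 18.55
ee_pos: [502.3, -167.2, 181.2]
ee_rot: [135.6, 0.1, 54.7]
force: [0.0, 0.0, -1.1]
gripper_width: 4.7
gripper_force: 25.0
```

```bash
python3 -c "
from plan import *
np.set_printoptions(precision=1,suppress=True)
s=state();print(s['qpos'],s['ee_pos'],s['ee_rot'])
g=np.load('tgt.npy');r=R.from_euler('xyz',s['ee_rot'],degrees=True);print(g[:3],r.inv().apply(g[:3]-s['ee_pos']),(r.inv()*R.from_quat(g[3:])).as_rotvec())"
```

```text
[ -7.8   3.1 131.4 -77.   19.5  96.6] [ 502.3 -167.2  181.2] [135.6   0.1  54.7]
[ 540.7 -195.1  156.2] [-0.4 16.4 51. ] [-0.  0.  0.]
```

Joint 4 is up against its limit (-77°), so this wrist attitude doesn't work. I'll fit a kinematic model from the logged poses and search for a small spin about the label normal that stays within range.

```bash
cat > kin.py <<'E'
from plan import *
from scipy.optimize import least_squares
D=[([-74.14,18.353,89.707,0,72.043,-1.146],(168.05,-549.37,213.1),(180,0,17.005)),([-18.198,27.486,69.263,.009,83.176,-72.944],(654.1,-202.9,255.6),(180,.07,144.745)),([-42.2,17.6,107.2,0,55.2,111.2],(383.6,-332.2,110.5),(180,-.1,-63.4)),([-3.0,-2.2,134.6,-72.3,23.3,94.7],(462.3,-139.4,194.4),(135.1,.1,54.8)),([-7.8,3.1,131.4,-77,19.5,96.6],(502.3,-167.2,181.2),(135.6,.1,54.7))]
def fk(k,q):
    h,a1,L2,a3,L3,L6=k; q=np.radians(q); B=R.from_euler('z',q[0])
    ry=lambda a:R.from_euler('y',a); s=B*ry(q[1]); e=s*ry(q[2])
    w=np.array([0,0,h])+B.apply([a1,0,0])+s.apply([0,0,L2])+e.apply([a3,0,L3])
    T=e*R.from_euler('z',q[3])*ry(q[4])*R.from_euler('z',q[5])
    return w+T.apply([0,0,L6]),T
C=None
def fit():
    def res(k): return np.concatenate([fk(k,d[0])[0]-d[1] for d in D])
    o=least_squares(res,[300,50,400,0,400,250]); return o
o=fit(); K=o.x
# fixed tool offset rotation
C=(fk(K,D[0][0])[1].inv()*R.from_euler('xyz',D[0][2],degrees=True))
lo=np.array([-177.97,-48.28,12.27,-77.06,2.81,-146.56]); hi=np.array([177.97,115.42,149.76,257.06,150.46,146.56])
def ik(p,T,q0):
    def r(q):
        a,b=fk(K,q); return np.r_[(a-p)/1.,((b*C).inv()*T).as_rotvec()*300]
    o=least_squares(r,np.clip(q0,lo+.1,hi-.1),bounds=(lo,hi)); return o.x,np.abs(o.fun).max()
def goal(phi,dist=90,back=np.zeros(3)):
    a=np.radians(144.7); f=np.array([np.cos(a),np.sin(a),0]); u=np.array([0,0,1.]); c=.70711
    lab=np.array([654,-203,230])+40*f+dist*(f*c-u*c)+back
    n=-f*c+u*c; T=R.from_rotvec(n*np.radians(phi))*R.from_matrix(np.c_[np.cross(f,u),n,-f*c-u*c]); return lab-T.apply([59,2.5,-11.8]),T,f
E
python3 - <<'E'
from kin import *
np.set_printoptions(precision=1,suppress=True)
print(K,np.abs(o.fun).max()); 
for d in D: print(((fk(K,d[0])[1]*C).inv()*R.from_euler('xyz',d[2],degrees=True)).magnitude()*57.3, end=' ')
print()
for phi in (0,10,-10,20,-20,30,-30,40,-40,60,-60,90,-90):
    p,T,f=goal(phi)
    out=[]
    for q0 in ([-15,10,110,-70,30,90],[-15,10,110,90,30,-50],[-15,10,110,90,40,60],[-15,10,110,200,40,-90],[-15,10,110,20,40,60]):
        q,e=ik(p,T,q0); out.append((e,q))
    out.sort(key=lambda z:z[0]); print(phi,T.apply([0,0,1]),'err %.2f'%out[0][0],out[0][1])
E
```

```text
[163.2  33.4 549.2  37.4 402.7 311.3] 10.373548044185071
3.1807951849129693e-15 0.1335409007771553 0.14499971571705186 0.16434558281222103 0.13798268142591907 
0 [ 0.6 -0.4 -0.7] err 10.43 [-11.    9.4 126.5 -77.1  16.9  94.9]
10 [ 0.7 -0.3 -0.7] err 9.20 [ -21.1   10.2  129.3  156.6    4.6 -146.6]
-10 [ 0.5 -0.5 -0.7] err 1.19 [ -3.3  11.4 125.4 -77.1  31.9 101. ]
20 [ 0.7 -0.1 -0.7] err 0.00 [ -26.7   13.3  130.8  127.2   17.5 -122.3]
-20 [ 0.3 -0.7 -0.7] err 0.00 [  2.6  14.4 121.8 -70.9  45.8  99.9]
30 [ 0.8  0.1 -0.6] err 0.00 [ -33.6   17.5  129.9  112.2   31.4 -114.3]
-30 [ 0.2 -0.8 -0.6] err 0.00 [  7.   18.5 117.2 -66.2  58.6  99.5]
40 [ 0.8  0.2 -0.5] err 0.00 [ -38.9   22.8  127.8  104.    44.1 -112.6]
-40 [ 0.1 -0.8 -0.5] err 0.00 [  9.9  23.4 112.1 -62.6  70.5  99.4]
60 [ 0.8  0.5 -0.4] err 0.00 [ -44.4   34.6  120.3   92.5   65.8 -112.1]
-60 [-0.2 -0.9 -0.4] err 0.00 [ 12.3  34.  101.  -57.6  91.9  99.4]
90 [0.6 0.8 0. ] err 0.00 [ -43.7   51.4  104.3   82.2   93.4 -111. ]
-90 [-0.6 -0.8  0. ] err 0.00 [ 10.1  50.3  83.9 -54.6 120.7  99.2]
```

Run:
```python
from kin import *
np.set_printoptions(precision=1,suppress=True)
s=state(); store(s['ee_pos'],R.from_euler('xyz',s['ee_rot'],degrees=True))
p,T,f=goal(-20); u=np.array([0,0,1.]); pre=p+50*f+25*u
np.save('tgt.npy',np.r_[p,T.as_quat()])
for P in (pre,p): print('ik',ik(P,T,[2,14,122,-70,46,100]))
print('center, label', p, p+T.apply([59,2.5,-11.8]), 'plate corners z',(p+T.apply([[-25,0,21.2+4],[85,0,29.2-4],[85,0,-35],[-25,0,-35]])))
t=cam('top'); vv,uu=np.mgrid[90:175,130:200]; Q=unproj(t,uu.ravel(),vv.ravel(),t['z_map'][vv,uu].ravel()); k=(Q[:,0]<680)&(Q[:,0]>560)&(Q[:,1]>-130)&(Q[:,2]>25)&(Q[:,2]<200); print('drawer',k.sum(),Q[k].min(0),Q[k].max(0))
go([(pre,T,10),(p,T,7)])
```

```text
ik (array([  7.2,   8.6, 124.6, -66.2,  49.9,  97.7]), np.float64(2.1649348980190547e-13))
ik (array([  2.6,  14.4, 121.8, -70.9,  45.8,  99.9]), np.float64(2.2737367544323206e-13))
center, label [ 528.4 -186.9  171. ] [ 569.4 -143.1  166.4] plate corners z [[ 518.5 -219.3  160.3]
 [ 600.  -150.3  133.7]
 [ 579.2 -110.4  173.7]
 [ 497.8 -179.4  200.3]]
drawer 1713 [ 560.9 -130.    26. ] [679.9  54.9 170.6]
[{"x": -0.1, "y": -0.2, "z": -2.3, "rx": -0.001, "ry": -0.035, "rz": 0.0}, {"x": -0.2, "y": -0.2, "z": -2.2, "rx": -0.001, "ry": -0.034, "rz": 0.001}, {"x": -0.2, "y": -0.2, "z": -2.3, "rx": -0.001, "ry": -0.035, "rz": -0.0}, {"x": -0.4, "y": -0.2, "z": -2.3, "rx": -0.001, "ry": -0.035, "rz": 0.0}, {"x": -0.4, "y": -0.2, "z": -2.2, "rx": -0.001, "ry": -0.035, "rz": 0.0}, {"x": -0.5, "y": -0.2, "z": -2.2, "rx": -0.001, "ry": -0.034, "rz": 0.001}, {"x": -0.6, "y": -0.1, "z": -2.2, "rx": -0.001, "ry": -0.035, "rz": -0.0}, {"x": -0.6, "y": -0.2, "z": -2.2, "rx": -0.001, "ry": -0.035, "rz": 0.0}, {"x": -0.7, "y": -0.2, "z": -2.2, "rx": -0.001, "ry": -0.034, "rz": 0.001}, {"x": -0.8, "y": -0.2, "z": -2.1, "rx": -0.001, "ry": -0.035, "rz": -0.0}]
[{"x": 2.6, "y": 2.5, "z": 7.1, "rx": 0.0, "ry": -0.0, "rz": -0.0}, {"x": 2.6, "y": 2.6, "z": 7.1, "rx": 0.0, "ry": -0.0, "rz": -0.0}, {"x": 2.6, "y": 2.5, "z": 7.2, "rx": 0.0, "ry": -0.0, "rz": -0.0}, {"x": 2.5, "y": 2.5, "z": 7.1, "rx": 0.0, "ry": -0.0, "rz": -0.0}, {"x": 2.6, "y": 2.5, "z": 7.1, "rx": 0.0, "ry": -0.0, "rz": -0.0}, {"x": 2.6, "y": 2.6, "z": 7.1, "rx": 0.0, "ry": -0.0, "rz": -0.0}, {"x": 2.6, "y": 2.5, "z": 7.1, "rx": 0.0, "ry": -0.0, "rz": -0.0}]
max 7.2 0.035 end [ 528.4 -186.9  171.1] [133.2  14.   40.3]
```

Run:
```python
from h import *
np.set_printoptions(precision=0,suppress=True)
t=cam('top')
for v in (135,145,150,155,158,161,164):
    uu=np.arange(160,200,4); P=unproj(t,uu,np.full(len(uu),v),t['z_map'][v,uu]); print(v,P[[2,4,6,7,8,9]].tolist() if 0 else [tuple(int(a) for a in x) for x in P[3:]])
```

```text
135 [(665, -84, 101), (665, -96, 101), (665, -107, 100), (664, -119, 102), (664, -131, 101), (626, -163, 265), (625, -173, 266)]
145 [(634, -85, 103), (634, -97, 104), (634, -108, 105), (634, -120, 102), (636, -130, 93), (657, -130, -5), (656, -144, 1)]
150 [(619, -85, 103), (619, -97, 102), (620, -108, 101), (620, -119, 97), (621, -130, 92), (640, -131, 2), (640, -144, 2)]
155 [(605, -85, 100), (605, -96, 98), (606, -108, 96), (605, -120, 98), (607, -130, 89), (624, -131, 0), (625, -144, -2)]
158 [(606, -76, 48), (606, -88, 46), (606, -100, 47), (605, -113, 49), (605, -125, 49), (615, -131, 0), (615, -143, -4)]
161 [(606, -68, -4), (605, -81, 0), (605, -94, 1), (606, -106, -3), (605, -119, 0), (605, -132, 0), (605, -144, -1)]
164 [(596, -68, -5), (596, -81, -1), (596, -94, -1), (597, -105, -7), (595, -119, 1), (596, -131, -4), (596, -144, -3)]
```

Request:
move_arm(
  plan=[
    {"x": -0.1,"y": -0.2,"z": -2.3,"rx": -0.001,"ry": -0.035,"rz": 0},
    {"x": -0.2,"y": -0.2,"z": -2.2,"rx": -0.001,"ry": -0.034,"rz": 0.001},
    {"x": -0.2,"y": -0.2,"z": -2.3,"rx": -0.001,"ry": -0.035,"rz": 0},
    {"x": -0.4,"y": -0.2,"z": -2.3,"rx": -0.001,"ry": -0.035,"rz": 0},
    {"x": -0.4,"y": -0.2,"z": -2.2,"rx": -0.001,"ry": -0.035,"rz": 0},
    {"x": -0.5,"y": -0.2,"z": -2.2,"rx": -0.001,"ry": -0.034,"rz": 0.001},
    {"x": -0.6,"y": -0.1,"z": -2.2,"rx": -0.001,"ry": -0.035,"rz": 0},
    {"x": -0.6,"y": -0.2,"z": -2.2,"rx": -0.001,"ry": -0.035,"rz": 0},
    {"x": -0.7,"y": -0.2,"z": -2.2,"rx": -0.001,"ry": -0.034,"rz": 0.001},
    {"x": -0.8,"y": -0.2,"z": -2.1,"rx": -0.001,"ry": -0.035,"rz": 0},
  ],
)

```text
time_s: 19.65
ee_pos: [487.0, -157.5, 197.0]
ee_rot: [133.1, 13.9, 40.2]
force: [-0.6, 0.4, -0.9]
gripper_width: 4.9
gripper_force: 25.0
```

```bash
cat > chk.py <<'E'
from plan import *
np.set_printoptions(precision=3,suppress=True)
s=state();print(s['time_s'],s['qpos'],s['ee_pos'],s['ee_rot'],s['force'],s['gripper_force'])
g=np.load('tgt.npy');r=R.from_euler('xyz',s['ee_rot'],degrees=True);print('remain',r.inv().apply(g[:3]-s['ee_pos']),(r.inv()*R.from_quat(g[3:])).as_rotvec())
E
python3 chk.py
```

```text
19.65 [  8.233   8.903 124.575 -66.153  50.556  98.685] [ 487.045 -157.461  196.978] [133.143  13.933  40.167] [-0.552  0.362 -0.92 ] 24.999715983867645
remain [18.45  17.441 51.025] [ 0.001  0.    -0.002]
```

Request:
move_arm(
  plan=[
    {"x": 2.6,"y": 2.5,"z": 7.1,"rx": 0,"ry": 0,"rz": 0},
    {"x": 2.6,"y": 2.6,"z": 7.1,"rx": 0,"ry": 0,"rz": 0},
    {"x": 2.6,"y": 2.5,"z": 7.2,"rx": 0,"ry": 0,"rz": 0},
    {"x": 2.5,"y": 2.5,"z": 7.1,"rx": 0,"ry": 0,"rz": 0},
    {"x": 2.6,"y": 2.5,"z": 7.1,"rx": 0,"ry": 0,"rz": 0},
    {"x": 2.6,"y": 2.6,"z": 7.1,"rx": 0,"ry": 0,"rz": 0},
    {"x": 2.6,"y": 2.5,"z": 7.1,"rx": 0,"ry": 0,"rz": 0},
    {"x": 0,"y": 0,"z": 0,"rx": 0,"ry": 0,"rz": 0},
    {"x": 0,"y": 0,"z": 0,"rx": 0,"ry": 0,"rz": 0},
    {"x": 0,"y": 0,"z": 0,"rx": 0,"ry": 0,"rz": 0},
  ],
)

```text
time_s: 20.65
ee_pos: [528.0, -186.5, 172.1]
ee_rot: [133.1, 13.9, 40.2]
force: [-0.3, 0.4, 0.1]
gripper_width: 5.0
gripper_force: 25.0
```

```bash
python3 chk.py; python3 look.py final
```

```text
20.65 [  3.411  14.094 122.317 -70.9    46.252 100.678] [ 527.968 -186.549  172.053] [133.144  13.895  40.209] [-0.304  0.407  0.084] 24.999991357326508
remain [ 0.306 -0.357  1.064] [ 0.001 -0.    -0.002]
[ 528.  -186.5  172.1] [133.1  13.9  40.2] 4.9527138432625035
scene lab [265.1 301.3] 0.93 pred [240.8 161.9]
scene lab [237.  159.9] 0.86 pred [240.8 161.9]
top lab [329.  216.8] 0.65 pred [188.6 163.3]
top lab [190.5 161. ] 0.61 pred [188.6 163.3]
```

View pics/final.png

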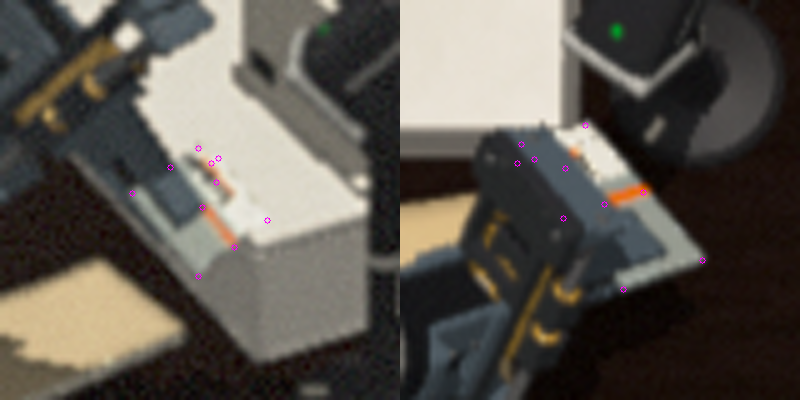

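The plate is held with no slip: the model corners match the picture, with the stripe at top crop (628,195) and the label just under the scanner nose. It is clear of the scanner, the drawer (top 103 mm, x ≥ 605) and the block. Handing in.

```bash
python3 -c "
from workcell import *
print(job_done())"
```

```text
the job is handed in; nothing more can be done
None
```

The job is handed in after about 21 s: the scanner head looks over the front of its foot (front taken as 145°; estimates 137–152°), and the orange-striped plate is held label up, its label about 9 cm from the window; joint 4 hit its limit on the way, so the plate is turned about 20° in its own plane but still faces the window squarely.

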